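# Unload the burn-in fixture

### The job

The burn-in run is over: release the fixture's cover by turning its two wing fasteners a quarter turn anticlockwise, lift the cover off by its handle and drape it over the aluminium bar behind, lying level and centred in line with the bar, one flange hanging down on each side. Then move every power module that is in the fixture into the tray, one to a pocket and flat on the pocket floor. Leave the other things on the bench alone.

Things in the scene. Friction and masses are not known exactly. Their poses are not given: they have to be found in the camera images.
- fixture: burn-in fixture fixed to the bench: open grey tub 164 (x) x 224 (y) mm, rim 52 mm up. Origin: centre of the underside, z up. Four nests at x = +-40, y = +-36 mm; a module's underside there is 14 mm above the bench, with 2 to 3 mm of play, guides up to 18 mm above the bench. Keeper slots 14 x 30 mm (long way along x) just below the rim at x = 0, y = +-98. Fixture and tray may change sides
- cover: aluminium cover, plate 174 (x) x 228 (y) x 2.5 mm with a flange 33 mm deep hanging down along each long side (x = +-86 mm, running along y); 0.51 kg. Origin: centre of the plate's underside, at the start on the fixture's rim 52 mm up; z up. Locked, it lifts only about 2 mm; released, straight up (36 mm until the flanges clear the rim)
- cover_handle (a point): middle of the round grip of the cover's bow handle: grip 11 mm thick, running along the cover's x for 72 mm, its centre line 38.5 mm above the plate's underside; close the fingers along the cover's y
- wing_left (a joint): captive wing fastener near the cover's +y end (cover x = 0, y = +98 mm): 0 = locked (wing along the cover's y), grows as it is turned anticlockwise seen from above, stop at 1.6; its T-bar passes the keeper slot from about 1.25 on, best at 1.57 (wing along the cover's x). Stays where it is left, turns with about 0.04 N m. Starts at 0 to 0.2
- wing_right (a joint): the same captive wing fastener near the cover's -y end (cover x = 0, y = -98 mm), same joint values and sense. Shank and T-bar of each reach 12.5 mm below the plate's underside
- wing_left_grip (a point): centre of the left fastener's wing: a flat grip 32 mm long, 9 mm thick and 17 mm high (its lower edge 6 mm and its top 23 mm above the plate's underside). Its frame turns with the wing: y runs along the wing, x across its 9 mm thickness
- wing_right_grip (a point): the same point of the right fastener's wing, same axes
- bar: cover bar fixed to the bench, farther away than fixture and tray: aluminium profile 30 x 30 mm, 120 mm long along its y, flat top 110 mm above the bench, held between two 5 mm steel cheeks 50 mm wide (130 mm over all). Origin: on the bench under the bar's middle; z up. The cover draped over it has its origin 110 mm up, its y along the bar's y, the fasteners beyond the bar's two ends
- tray: black moulded tray, loose on the bench, 172 (x) x 136 (y) mm, 0.45 kg, 9 mm high at its ribs and 16 mm at its two end walls (x = +-84 mm). Four pockets, each 80 (x) x 56 (y) mm, 5 mm deep, floor 4 mm above the bench. Origin: centre of its underside; z up
- pocket_near_left (a point): middle of the floor of the tray's near left pocket (tray x = -42 mm, y = +36 mm), axes as the tray's
- pocket_near_right (a point): middle of the floor of the tray's near right pocket (tray x = -42 mm, y = -36 mm), axes as the tray's
- pocket_far_left (a point): middle of the floor of the tray's far left pocket (tray x = +42 mm, y = +36 mm), axes as the tray's
- pocket_far_right (a point): middle of the floor of the tray's far right pocket (tray x = +42 mm, y = -36 mm), axes as the tray's
- module0: power module: dark finned heatsink 50 x 35 x 28 mm (long way along the module's x, 35 mm across along y) centred on a green base board 72 (x) x 48 (y) x 3 mm; 31 mm high in all, 0.14 kg. Origin: centre of the underside, z up. Any of the four nests may be empty; an absent module has no pose
- module1: the same kind of power module as module0
- module2: the same kind of power module as module0
- module3: the same kind of power module as module0
- side_cutter: side cutters with blue handles, 40 x 127 x 10 mm, lying on the bench right of the work; bystander. Origin: centre of the underside
- tape_roll: roll of black tape, 84 mm across and 25 mm high, lying flat left of the work; bystander. Origin: centre of the underside
- flux: small white bottle with a black cap, 33 mm across and 82 mm high, standing left of the bar; bystander. Origin: centre of the underside
- pen: white pen with a green cap, 16 x 132 x 16 mm, lying right of the work; bystander. Origin: centre of the underside
Things that resemble listed ones, but are neither listed nor needed, are in the scene too. There is more than one size of the bar; the one meant has the size given above.

How it is judged:
On the way, in this order (a step that is already met when the one before it is completed fails the run):
1. both wing fasteners are turned free while the cover still lies on the fixture (value of joint each of wing_left, wing_right above 1.25 rad and horizontal distance between cover and fixture below 0.015 m and height (world z) of cover below 0.056 m), for 0.2 s.
2. the cover lies draped over the bar, let go, a flange on each side (height (world z) of cover between 0.106 and 0.117 m and angle between cover's own z axis and vertical below 0.08 rad and x of cover in the frame of bar between -0.014 and 0.014 m and y of cover in the frame of bar between -0.025 and 0.025 m and angle between the y axis of cover and the y axis of bar, either way round below 0.2 rad and contact force between cover and bar above 1.5 N and contact force between the fingers and cover below 0.1 N and linear speed of cover below 0.02 m/s), for 0.4 s.
At the end, for the whole second after the job is handed in: Cover level (0.08 rad) on the bar, middle within 14 mm across and 25 mm along it, flanges in line within 0.2 rad; fasteners still released (over 1.2 rad); every module present flat in a tray pocket, within 8.5 mm of its middle; all let go and at rest (all of step 2 and value of joint each of wing_left, wing_right above 1.2 rad and ((horizontal distance between module0 and pocket_near_left below 0.0085 m and z of module0 in the frame of pocket_near_left between -0.003 and 0.003 m) or (horizontal distance between module0 and pocket_near_right below 0.0085 m and z of module0 in the frame of pocket_near_right between -0.003 and 0.003 m) or (horizontal distance between module0 and pocket_far_left below 0.0085 m and z of module0 in the frame of pocket_far_left between -0.003 and 0.003 m) or (horizontal distance between module0 and pocket_far_right below 0.0085 m and z of module0 in the frame of pocket_far_right between -0.003 and 0.003 m)) and angle between each of module0, module1, module2, module3's own z axis and vertical below 0.06 rad and linear speed of each of module0, module1, module2, module3 below 0.02 m/s and contact force between the fingers and module0 below 0.1 N and ((horizontal distance between module1 and pocket_near_left below 0.0085 m and z of module1 in the frame of pocket_near_left between -0.003 and 0.003 m) or (horizontal distance between module1 and pocket_near_right below 0.0085 m and z of module1 in the frame of pocket_near_right between -0.003 and 0.003 m) or (horizontal distance between module1 and pocket_far_left below 0.0085 m and z of module1 in the frame of pocket_far_left between -0.003 and 0.003 m) or (horizontal distance between module1 and pocket_far_right below 0.0085 m and z of module1 in the frame of pocket_far_right between -0.003 and 0.003 m)) and contact force between the fingers and module1 below 0.1 N and ((horizontal distance between module2 and pocket_near_left below 0.0085 m and z of module2 in the frame of pocket_near_left between -0.003 and 0.003 m) or (horizontal distance between module2 and pocket_near_right below 0.0085 m and z of module2 in the frame of pocket_near_right between -0.003 and 0.003 m) or (horizontal distance between module2 and pocket_far_left below 0.0085 m and z of module2 in the frame of pocket_far_left between -0.003 and 0.003 m) or (horizontal distance between module2 and pocket_far_right below 0.0085 m and z of module2 in the frame of pocket_far_right between -0.003 and 0.003 m)) and contact force between the fingers and module2 below 0.1 N and ((horizontal distance between module3 and pocket_near_left below 0.0085 m and z of module3 in the frame of pocket_near_left between -0.003 and 0.003 m) or (horizontal distance between module3 and pocket_near_right below 0.0085 m and z of module3 in the frame of pocket_near_right between -0.003 and 0.003 m) or (horizontal distance between module3 and pocket_far_left below 0.0085 m and z of module3 in the frame of pocket_far_left between -0.003 and 0.003 m) or (horizontal distance between module3 and pocket_far_right below 0.0085 m and z of module3 in the frame of pocket_far_right between -0.003 and 0.003 m)) and contact force between the fingers and module3 below 0.1 N); the robot touches nothing.
It fails at once if one of the bystanders (side cutters, tape roll, bottle, pen) is shifted by more than 30 mm (distance of any of side_cutter, tape_roll, flux, pen from where it was at the start of the episode above 0.03 m).
Of module0, module1, module2, module3 only 2 to 4 are there at a start; the rules pass over those that are not, and their reading is None.
At some moment in a run one of tray, module0, module1, module2, module3 may be knocked a few centimetres aside while the robot is not near it.
Once in a run the grip may slacken for a moment while it holds something.
It also fails if it takes over 210 s, if anything falls off the work surface, if the arm or the gripper's body presses on something with over 40 N, if the wrist force passes 120 N, or if a joint passes its speed limit or range.

### The arm

A 7-joint arm with a two-finger parallel gripper is mounted at the origin on a cart in front of the work surface, level with it; the furniture and walls round the work are solid. World frame = base frame: x ahead of the robot, y to its left, z up, the work surface at z = 0. Lengths are in m, angles in rad, forces in N, time in s.
With the tool pointing down it reaches from about 0.35 to 0.9 m from the base axis. Payload 8.1 kg.
Tool frame: the origin (TCP) lies on the front face of the gripper's body, between the roots of the fingers; the fingertips stand 66 mm ahead of it and the grasp point (between the pads) lies 47 mm ahead of it; z points along the fingers, y is the line along which they close (so a half turn about z gives the same grasp; the last joint's range is limited). The gripper opens to 92 mm and grips with 3 to 60 N. Pads are 19 mm wide; open, the fingers measure 130 mm over their backs; the gripper's body (75 mm by 190 mm) begins 47 mm behind the grasp point.
Start: joints at [1.094, 0.434, 0.025, 1.573, -0.012, 1.134, -0.075], TCP at [0.228, -0.582, 0.292] pointing down, gripper open.
Joint ranges: [-2.62, 2.62], [-0.44, 2.09], [-1.27, 1.32], [0.08, 2.57], [-1.32, 4.46], [0.12, 2], [-2.74, 2.74]. Speed limits (rad/s): [2.22, 2.22, 3.01, 3.01, 3.14, 3.14, 3.14].

### API

Orientations are given as a rotation vector (axis times angle).
In Python, from rig import readout, imaging, order gives the robot as it stands.
- The arm moves only by the tool play_rows, never from a script. Its argument "increments" is a list of rows, each a list of 7 numbers: the gripper's target within -1 to 1 (shut at 1, half-way at 0, fully open at -1), then the shift along the tool's x, y, z in mm, then the turn, a rotation vector about the tool's x, y, z in rad. A call has 1 to 10 rows; each row is the pose to reach, as a shift and turn from the pose commanded when the call began, along the tool's axes at that moment; what a row does not reach only later rows make up. A row lasts 1/8 s, in which the tool goes at most 62.5 mm and 10.7 degrees, less where a joint would pass 70% of its speed; a pose out of reach is approached as far as the arm can. A call with a gripper value outside its range is refused whole. The fingers move at their own pace and stop on an object; "squeeze" is the grip in N (left out, the last holds). Time passes only in rows, so rows that repeat a pose let the fingers close. It gives the time, the measured TCP pose, the force and the opening at its end, in the units of the state.
- readout.observe(): the state, without advancing time (a new reading comes with each control period).
- imaging.read_camera(name): name is "scene" or "side" or "wrist"; returns a dict with "color" (420x560x3 uint8, blue, green, red), "z_map" (420x560 float32, m along the optical axis (not along the pixel's ray), 0 where there is no reading), "mtx" (3x3 intrinsics, pixels), "xyz" and "attitude" of the camera in the world. Camera axes: x right, y up, looking along -z (the intrinsics and any distortion apply to the point x, -y, -z); pixel columns grow to the right and rows downward; lengths in m; the calibration is good to about 2 mm. A picture is of the moment at which its call begins.
- order.sign_off(): hands the job in, once; it reports no verdict.
The state is a dict: "time_s": time; "joint_pos": joint angles; "joint_velocities": joint speeds; "tau": joint torques, N m; "ee_pos": TCP position; "eef_rot": TCP orientation; "wrist_force": force on the tool from outside, world axes, zero at the start; "wrist_torque": the same for the moment, N m; "gripper_width": opening from 0.0 (shut) to 1.0 (fully open).
Only numpy, scipy, OpenCV 4.12 (cv2) and the standard library are available. Lean on these libraries where they do the work, as an engineer would, in place of code of your own. Each camera call takes 0.05 s, during which the arm holds its last target. There are 200 camera calls.

## Working session

There is one attempt and no reset: what is moved stays moved. The work goes in short steps, Python scripts to look and compute and a tool call to move; the robot and the scene stay as the last step left them, time stands still between calls to the robot, and variables do not carry over. Pictures are saved under pics/ and viewed, on a budget of 14 in all, crops included, one or two more only if the job needs it, and the job is handed in when it is done.

Besides the shell and the picture viewer there is one more tool, called as a command line: name --pt "numbers of a row" for each row, then --argument value for the rest. play_rows: Moves the arm, as the interface text tells. Its arguments: {"type":"object","properties":{"increments":{"type":"array","items":{"type":"array","items":{"type":"number"}}},"squeeze":{"type":"number"}},"required":["increments"]}

```bash
mkdir -p pics; ls; cat > h.py <<'E'
import numpy as np, cv2
from scipy.spatial.transform import Rotation as R
from rig import readout, imaging, order
def cam(n,save=True):
    c=imaging.read_camera(n); np.savez('%s.npz'%n,**c); return c
def load(n): return dict(np.load('%s.npz'%n))
def rotm(a):
    a=np.array(a); return a if a.shape==(3,3) else (R.from_quat(a) if a.size==4 else R.from_rotvec(a)).as_matrix()
def cloud(c):
    z=c['z_map'];h,w=z.shape;K=c['mtx'];u,v=np.meshgrid(np.arange(w),np.arange(h))
    p=np.stack([(u-K[0,2])/K[0,0]*z,-(v-K[1,2])/K[1,1]*z,-z],-1)
    P=p@rotm(c['attitude']).T+c['xyz']; P[z<=0]=np.nan; return P
def tool(): 
    s=readout.observe(); return np.array(s['ee_pos']),rotm(s['eef_rot'])
E
python3 - <<'E'
from h import *
s=readout.observe(); print(s)
for n in ['scene','side','wrist']:
    c=cam(n); print(n,c['xyz'],c['attitude'],c['mtx'],[k for k in c]); cv2.imwrite(f'pics/{n}0.png',c['color'])
    P=cloud(c); print(np.nanmin(P,(0,1)),np.nanmax(P,(0,1)))
E
```

```text
pics
{'time_s': 0.0, 'joint_pos': array([ 1.09437846,  0.43525479,  0.02495549,  1.57413742, -0.01158725,
        1.13402537, -0.07507684]), 'joint_velocities': array([-0.00162136, -0.00139342, -0.00059364,  0.00107684, -0.00042585,
        0.00012574, -0.00130496]), 'tau': array([ 8.62881025e-04, -6.67851806e+01,  9.84879434e-01, -3.14460647e+01,
       -6.07503927e-02,  4.30649542e-02,  1.80182160e-04]), 'ee_pos': array([ 0.22803182, -0.58144652,  0.29140936]), 'eef_rot': array([-3.08529733e+00, -5.83438888e-01,  7.28852605e-04]), 'wrist_force': array([-0.13509893,  0.57025677,  0.91508577]), 'wrist_torque': array([ 0.04190736, -0.01684034,  0.02925516]), 'gripper_width': 1.0003651722752473}
scene [-0.27733434  0.81119057  0.88430233] [ 0.44353148 -1.1166321  -2.12270051] [[460.00276446   0.         278.48823267]
 [  0.         460.00276446 209.32636622]
 [  0.           0.           1.        ]] ['color', 'z_map', 'mtx', 'xyz', 'attitude']
[-0.35550976 -2.33008457 -0.78356105] [2.88952075 0.83321682 0.72778932]
side [ 0.05707558 -1.40184232  0.96394767] [ 1.0290225  -0.17166204 -0.31221916] [[460.4378112    0.         270.74595948]
 [  0.         460.4378112  210.35048375]
 [  0.           0.           1.        ]] ['color', 'z_map', 'mtx', 'xyz', 'attitude']
[-0.7565331  -1.07286502 -0.78286448] [2.88339954 1.83732268 0.83448389]
wrist [ 0.30022078 -0.55349623  0.38473052] [-0.25551523  0.1754173  -1.18661005] [[325.7435968    0.         277.48693175]
 [  0.         325.7435968  209.97366974]
 [  0.           0.           1.        ]] ['color', 'z_map', 'mtx', 'xyz', 'attitude']
[-0.83743781 -1.74329081 -0.76997578] [0.50191527 0.35507951 0.34167298]
```

View pics/scene0.png

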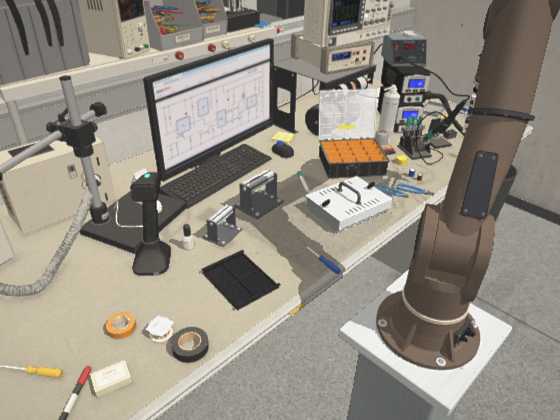

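View pics/side0.png

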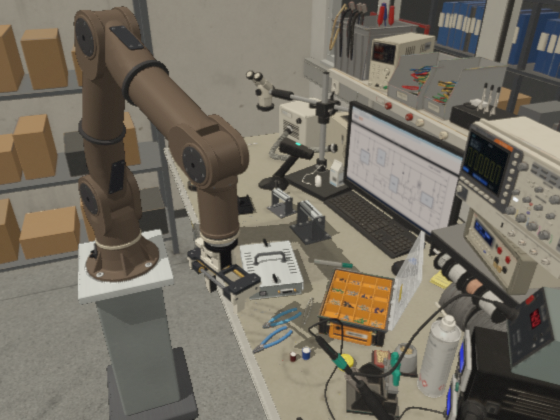

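```bash
cat >> h.py <<'E'
def ortho(cs,x0,x1,y0,y1,res,zmax=.3):
    # top view: rows = x decreasing, cols = y decreasing (as robot sees it)
    H=int((x1-x0)/res);W=int((y1-y0)/res); hm=np.full((H,W),-9.);im=np.zeros((H,W,3),np.uint8)
    for c in cs:
        P=cloud(c).reshape(-1,3);C=c['color'].reshape(-1,3)
        m=np.isfinite(P[:,0])&(P[:,0]>x0)&(P[:,0]<x1)&(P[:,1]>y0)&(P[:,1]<y1)&(P[:,2]<zmax)&(P[:,2]>-.05)
        P=P[m];C=C[m];o=np.argsort(P[:,2]);P=P[o];C=C[o]
        r=np.clip(((x1-P[:,0])/res).astype(int),0,H-1);q=np.clip(((y1-P[:,1])/res).astype(int),0,W-1)
        k=P[:,2]>hm[r,q]; hm[r[k],q[k]]=P[k,2]; im[r[k],q[k]]=C[k]
    return im,hm
E
python3 - <<'E'
from h import *
a=load('scene');b=load('side')
out=[]
for cs in ([a],[b]):
    im,hm=ortho(cs,.2,1.0,-.45,.5,.0025)
    out.append(im); 
    hc=cv2.applyColorMap(np.clip((hm+.01)/.17*255,0,255).astype(np.uint8),cv2.COLORMAP_JET); out.append(hc)
g=np.vstack([np.hstack(out[:2]),np.hstack(out[2:])]); print(g.shape)
cv2.imwrite('pics/o1.png',cv2.resize(g,(760,600)))
E
```

```text
(640, 760, 3)
```

View pics/o1.png

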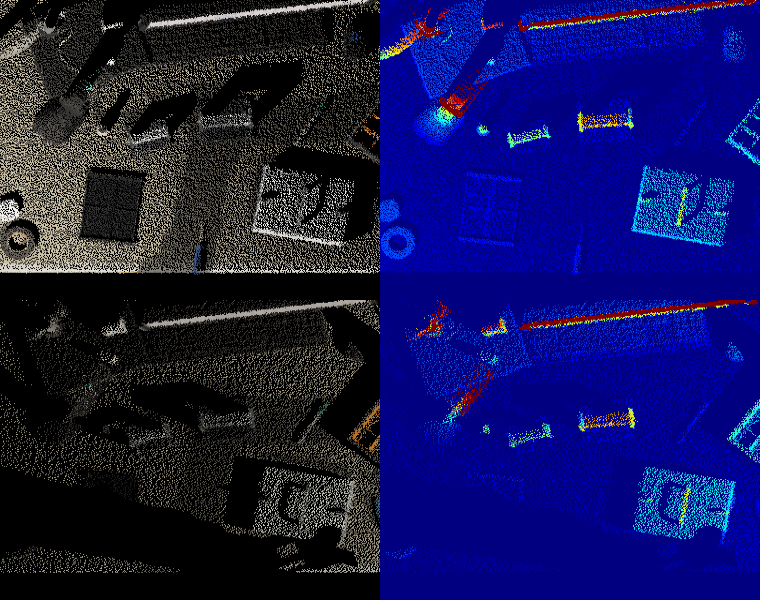

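```bash
cat >> h.py <<'E'
def pts(cs,x0,x1,y0,y1,z0,z1):
    o=[]
    for c in cs:
        P=cloud(c).reshape(-1,3); m=np.isfinite(P[:,0])&(P[:,0]>x0)&(P[:,0]<x1)&(P[:,1]>y0)&(P[:,1]<y1)&(P[:,2]>z0)&(P[:,2]<z1); o.append(P[m])
    return np.vstack(o)
def rect(P,q=1):
    """min-area rect in xy: centre, size (along x-ish, along y-ish), yaw of the x-ish axis"""
    (cx,cy),(w,h),a=cv2.minAreaRect((P[:,:2]*1000).astype(np.float32)); a=np.radians(a)
    while a>np.pi/4: a-=np.pi/2; w,h=h,w
    while a<-np.pi/4: a+=np.pi/2; w,h=h,w
    return np.round([cx,cy,w,h],1),round(a,4)
E
python3 - <<'E'
from h import *
a=load('scene');b=load('side')
for n,cs in (('scene',[a]),('side',[b]),('both',[a,b])):
    P=pts(cs,.25,.56,-.43,-.12,.049,.060); print(n,'plate',len(P),np.median(P[:,2]),rect(P))
    P=pts(cs,.25,.56,-.43,-.12,.082,.10); print('handle',len(P),P[:,2].max(),rect(P))
    P=pts(cs,.25,.56,-.43,-.12,.066,.08); print('wings',len(P)); 
    for s in (1,-1):
        pass
    P=pts(cs,.6,.75,-.16,0,.104,.13); print('bar',len(P),np.percentile(P[:,2],[5,50,95,100]),rect(P))
    P=pts(cs,.6,.75,0.02,.2,.05,.13); print('bar2',len(P),P[:,2].max(),rect(P))
P=pts([a],.25,.6,.12,.32,.006,.03); print('tray',rect(P))
E
```

```text
scene plate 1819 0.052613451113274645 (array([ 450. , -258.3,  179.8,  234. ]), np.float64(-0.1927))
handle 85 0.09751507201864573 (array([ 449.7, -256.5,   95.7,   13.9]), np.float64(-0.173))
wings 69
bar 199 [0.10466106 0.10789955 0.11084231 0.11281822] (array([679.8, -62.4,  42.5, 129.5]), np.float64(0.0967))
bar2 336 0.08540773780113742 (array([638.4, 129.5,  36.7, 106.4]), np.float64(0.2626))
side plate 1889 0.05471465320642488 (array([ 451.8, -258.3,  175.3,  238.6]), np.float64(-0.1817))
handle 106 0.09934554884715918 (array([ 450.4, -261.6,   98.9,   15.7]), np.float64(-0.1792))
wings 69
bar 170 [0.1048356  0.10917571 0.11315901 0.11552409] (array([677.6, -69.4,  46.8, 134.4]), np.float64(0.0599))
bar2 187 0.08663174364956927 (array([639.6, 125.9,  41.6, 111.4]), np.float64(0.2674))
both plate 3708 0.05368454699191488 (array([ 450.2, -257.7,  179.8,  238.8]), np.float64(-0.1931))
handle 191 0.09934554884715918 (array([ 450.8, -259.5,   98.9,   19.9]), np.float64(-0.1792))
wings 138
bar 369 [0.10469473 0.10822888 0.11244229 0.11552409] (array([678.9, -67.2,  47.1, 138.1]), np.float64(0.0805))
bar2 523 0.08663174364956927 (array([639.4, 126.5,  41.6, 112.7]), np.float64(0.2674))
tray (array([480.2, 217.5, 267.9, 148. ]), np.float64(-0.1751))
```

```bash
cat >> h.py <<'E'
def goal(x,y,z,yaw):
    """print increments to TCP (x,y,z m) with tool down, tool x axis at yaw"""
    p,Rm=tool(); T=R.from_euler('z',yaw).as_matrix()@np.diag([1.,-1,-1])
    d=Rm.T@(np.array([x,y,z])-p)*1000; r=R.from_matrix(Rm.T@T).as_rotvec()
    n=max(np.linalg.norm(d)/62.5,np.linalg.norm(r)/.187)
    print('delta',np.round(d,1).tolist(),np.round(r,4).tolist(),'rows>=%.1f'%n)
def where():
    p,Rm=tool(); print('tcp',np.round(p*1000,1),'yaw %.4f'%np.arctan2(Rm[1,0],Rm[0,0]),'tilt',np.round(Rm[:2,2],4),'t',round(readout.observe()['time_s'],2),'w',round(float(readout.observe()['gripper_width']),3))
E
python3 - <<'E'
from h import *
where(); w=load('wrist'); p,Rm=tool(); Rc=rotm(w['attitude'])
print('cam in tool',Rm.T@(w['xyz']-p)); print(np.round(Rm.T@Rc,3)) 
goal(.44,-.36,.25,1.385)
E
```

```text
tcp [ 228.1 -581.6  291.6] yaw 0.3737 tilt [-0.0005  0.001 ] t 0.15 w 1.0
cam in tool [ 7.74138148e-02  9.99517587e-05 -9.30899865e-02]
[[ 0.001  0.958  0.288]
 [ 1.    -0.001 -0.   ]
 [-0.     0.288 -0.958]]
delta [278.2, -128.9, 41.8] [-0.0011, -0.0005, -1.0113] rows>=5.4
```

play_rows --pt "0 60 -30 10 0 0 -0.18" --pt "0 120 -60 20 0 0 -0.37" --pt "0 180 -70 30 0 0 -0.55" --pt "0 240 -85 40 0 0 -0.74" --pt "0 290 -95 42 0 0 -0.92" --pt "0 324 -98 42 0 0 -1.01" --pt "0 324 -98 42 0 0 -1.01" --pt "0 324 -98 42 0 0 -1.01" --pt "0 324 -98 42 0 0 -1.01"

```text
time_s: 1.27
ee_pos: [0.4927, -0.3736, 0.2502]
eef_rot: [-2.422, -2.001, 0.002]
wrist_force: [-0.1, -0.3, -0.8]
gripper_width: 0.499
```

```bash
python3 - <<'E'
from h import *
where(); print(readout.observe()['joint_pos'])
w=cam('wrist'); cv2.imwrite('pics/w1.png',cv2.resize(w['color'],(784,588)))
P=pts([w],.25,.6,-.45,-.1,.049,.058); print('plate',len(P),np.median(P[:,2]),rect(P))
P=pts([w],.25,.6,-.45,-.1,.084,.1); print('handle',len(P),P[:,2].max(),rect(P))
for lo,hi in ((-.23,-.1),(-.45,-.29)):
    P=pts([w],.38,.53,lo,hi,.066,.08); print('wing',len(P),P[:,2].max(),rect(P), P.mean(0))
im,hm=ortho([w],.3,.6,-.42,-.1,.001); 
E
```

```text
tcp [ 492.7 -373.6  250.2] yaw 1.3808 tilt [-0.0009 -0.0006] t 1.27 w 0.499
[ 0.75242688  0.47910415 -0.27746357  1.62461035  0.14643635  1.05880632
  0.24270283]
plate 40243 0.05502026026312762 (array([ 484.2, -320.7,  261.5,  221.4]), np.float64(-0.189))
handle 2180 0.0986619244525346 (array([ 452.7, -259.2,  100.9,   11. ]), np.float64(-0.1794))Traceback (most recent call last):
  File "<stdin>", line 7, in <module>
    return umr_maximum(a, axis, None, out, keepdims, initial, where)
ValueError: zero-size array to reduction operation maximum which has no identity
```

View pics/w1.png

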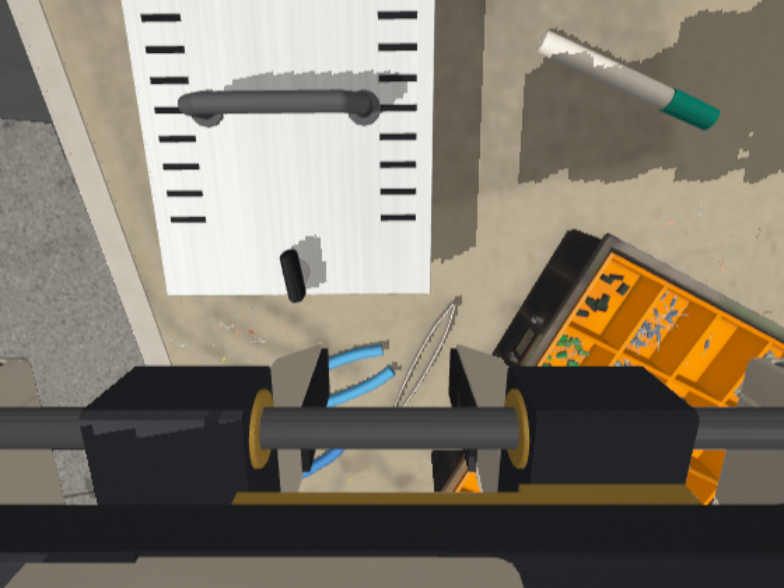

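```bash
cat >> h.py <<'E'
def inc(x,y,z,yaw): goal(x/1000,y/1000,z/1000,yaw)
E
python3 - <<'E'
from h import *
w=load('wrist')
P=pts([w],.38,.5,-.40,-.31,.064,.09); print('wing',len(P),np.percentile(P[:,2],[5,95]),rect(P)); 
P=pts([w],.38,.5,-.40,-.31,.07,.09); print('wing',len(P),rect(P), P.mean(0))
P=pts([w],.25,.56,-.375,-.1,.049,.058)
# plate edges: cover +-x edges and -y end, in cover frame guess
y=-.183;c=np.array([.4515,-.2585]);Q=(P[:,:2]-c)@np.array([[np.cos(y),-np.sin(y)],[np.sin(y),np.cos(y)]])
for s in (-.08,-.05,0,.03):
    m=(abs(Q[:,1]-s)<.01); print(s,np.percentile(Q[m,0],[.5,99.5]))
for s in (-.06,0,.06):
    m=(abs(Q[:,0]-s)<.01)&(abs(Q[:,1])<.13); print(s,Q[m,1].min())
where();inc(433.5,-355,200,1.386+.2)
E
```

```text
wing 454 [0.06594211 0.07640011] (array([ 435.1, -355.2,    9.3,   31.5]), np.float64(-0.0154))
wing 389 (array([ 435.1, -355.2,    9.1,   31.5]), np.float64(-0.015)) [ 0.43571429 -0.35455824  0.07467774]
-0.08 [-0.08447622  0.08743316]
-0.05 [-0.08461913  0.08716671]
0 [-0.08521415  0.08764439]
0.03 [-0.08500298  0.08681868]
-0.06 -0.11384534620508753
0 -0.1141689531527042
0.06 -0.10839295881784308
tcp [ 492.8 -373.5  250.3] yaw 1.3811 tilt [-0.0006 -0.0005] t 1.32 w 0.501
delta [7.0, -61.7, 50.3] [-0.0006, 0.0006, -0.2049] rows>=1.3
```

```bash
python3 - <<'E'
from h import *
inc(435.1,-355.2,170,1.556); inc(435.1,-355.2,124,1.556)
E
```

```text
delta [7.1, -60.1, 80.3] [-0.0006, 0.0006, -0.1749] rows>=1.6
delta [7.1, -60.1, 126.3] [-0.0006, 0.0006, -0.1749] rows>=2.2
```

play_rows --pt "0 3 -30 40 0 0 -0.09" --pt "0 7 -60 80 0 0 -0.175" --pt "0 7 -60 80 0 0 -0.175" --pt "0 7 -60 100 0 0 -0.175" --pt "0 7 -60 115 0 0 -0.175" --pt "0 7 -60 126 0 0 -0.175" --pt "0 7 -60 126 0 0 -0.175" --pt "0 7 -60 126 0 0 -0.175"

```text
time_s: 2.33
ee_pos: [0.4368, -0.3544, 0.1246]
eef_rot: [2.234, 2.208, 0.0]
wrist_force: [-0.4, -0.1, 0.2]
gripper_width: 0.498
```

```bash
python3 - <<'E'
from h import *
where();inc(435.1,-355.2,124,1.556); print(readout.observe()['wrist_force'])
w=cam('wrist'); cv2.imwrite('pics/w2.png',w['color'])
E
```

```text
tcp [ 436.8 -354.4  124.6] yaw 1.5587 tilt [ 0.0005 -0.0004] t 2.33 w 0.498
delta [-0.8, -1.7, 0.6] [0.0005, 0.0004, 0.0027] rows>=0.0
[-0.36209767 -0.13741161  0.1548808 ]
```

View pics/w2.png

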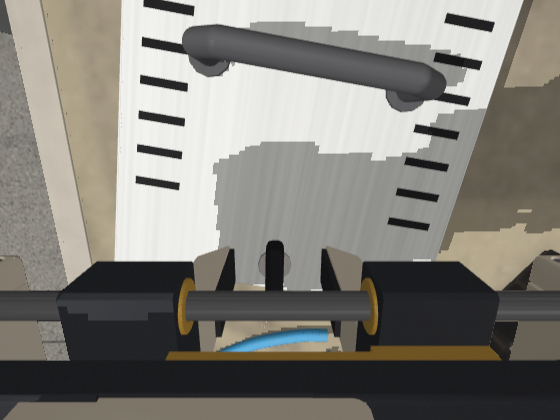

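play_rows --pt "0.5 -0.8 -1.7 0.5 0 0 0" --pt "1 -0.8 -1.7 0.5 0 0 0" --pt "1 -0.8 -1.7 0.5 0 0 0" --pt "1 -0.8 -1.7 0.5 0 0 0" --pt "1 -0.8 -1.7 0.5 0 0 0" --squeeze 12

```text
time_s: 3.0
ee_pos: [0.4352, -0.3554, 0.1243]
eef_rot: [2.234, 2.207, 0.0]
wrist_force: [-0.4, -0.5, 5.3]
gripper_width: 0.094
```

play_rows --pt "1 0 0 0 0 0 -0.15" --pt "1 0 0 0 0 0 -0.32" --pt "1 0 0 0 0 0 -0.49" --pt "1 0 0 0 0 0 -0.66" --pt "1 0 0 0 0 0 -0.83" --pt "1 0 0 0 0 0 -1.0" --pt "1 0 0 0 0 0 -1.17" --pt "1 0 0 0 0 0 -1.34" --pt "1 0 0 0 0 0 -1.41" --pt "1 0 0 0 0 0 -1.41"

```text
time_s: 4.25
ee_pos: [0.4351, -0.3553, 0.1243]
eef_rot: [0.27, 3.129, -0.001]
wrist_force: [-0.3, -1.1, 6.0]
gripper_width: 0.098
```

```bash
python3 - <<'E'
from h import *
where(); print(readout.observe()['wrist_force'],readout.observe()['wrist_torque'])
E
```

```text
tcp [ 435.1 -355.3  124.3] yaw 2.9696 tilt [ 0.0011 -0.0006] t 4.25 w 0.098
[-0.33839098 -1.08821855  6.01674761] [ 0.15299604 -0.01774593  0.04590521]
```

play_rows --pt "0 0 0 0 0 0 0" --pt "0 0 0 0 0 0 0" --pt "0 0 0 -25 0 0 0" --pt "0 0 0 -60 0 0 0" --pt "0 0 0 -106 0 0 0"

```text
time_s: 4.88
ee_pos: [0.4339, -0.3547, 0.2298]
eef_rot: [-0.271, -3.128, -0.002]
wrist_force: [0.3, -0.8, -0.2]
gripper_width: 0.497
```

```bash
python3 - <<'E'
from h import *
where();inc(470,-245,230,1.53)
E
```

```text
tcp [ 433.9 -354.7  229.8] yaw 2.9688 tilt [-0.0021  0.0017] t 4.88 w 0.497
delta [-16.7, 114.3, -0.1] [-0.0006, -0.0029, 1.4388] rows>=7.7
```

play_rows --pt "0 -2 14 0 0 0 0.18" --pt "0 -4 28 0 0 0 0.36" --pt "0 -6 42 0 0 0 0.54" --pt "0 -8 57 0 0 0 0.72" --pt "0 -11 71 0 0 0 0.9" --pt "0 -13 86 0 0 0 1.08" --pt "0 -15 100 0 0 0 1.26" --pt "0 -17 114 0 0 0 1.44" --pt "0 -17 114 0 0 0 1.44" --pt "0 -17 114 0 0 0 1.44"

```text
time_s: 6.12
ee_pos: [0.4708, -0.2462, 0.2296]
eef_rot: [-2.263, -2.179, 0.001]
wrist_force: [0.6, 0.1, -0.2]
gripper_width: 0.502
```

```bash
python3 - <<'E'
from h import *
where(); w=cam('wrist'); cv2.imwrite('pics/w3.png',w['color'])
P=pts([w],.42,.52,-.21,-.11,.07,.09); print('wing',len(P),P.max(0),rect(P), P.mean(0))
P=pts([w],.25,.6,-.45,-.1,.084,.1); print('handle',len(P),rect(P))
P=pts([w],.38,.5,-.40,-.31,.07,.09); print('rwing',len(P))
a=cam('scene');
P=pts([a],.38,.5,-.40,-.31,.064,.09); print('rwing scene',len(P),rect(P))
inc(470.3,-162.8,170,1.55)
E
```

```text
tcp [ 470.8 -246.2  229.6] yaw 1.5327 tilt [-0.0005 -0.0004] t 6.12 w 0.502
wing 547 [ 0.47433542 -0.14672188  0.07764866] (array([ 469.8, -162.3,    9. ,   31.2]), np.float64(-0.0061)) [ 0.46985309 -0.16224448  0.07495877]
handle 1804 (array([ 452.8, -258.7,  100.7,   11.1]), np.float64(-0.1787))
rwing 370
rwing scene 31 (array([ 432.2, -353.6,   32.6,   12.6]), np.float64(-0.167))
delta [83.7, -3.7, 59.6] [-0.0004, 0.0002, -0.0197] rows>=1.6
```

play_rows --pt "0 40 -2 30 0 0 -0.032" --pt "0 84 -4.2 50 0 0 -0.032" --pt "0 84 -4.2 60 0 0 -0.032" --pt "0 84 -4.2 85 0 0 -0.032" --pt "0 84 -4.2 105.5 0 0 -0.032" --pt "0 84 -4.2 105.5 0 0 -0.032" --pt "0 84 -4.2 105.5 0 0 -0.032"

```text
time_s: 7.1
ee_pos: [0.4707, -0.1623, 0.1248]
eef_rot: [2.233, 2.209, 0.0]
wrist_force: [0.5, 0.8, 0.7]
gripper_width: 0.502
```

```bash
python3 - <<'E'
from h import *
where();inc(469.8,-162.3,124,1.565)
E
```

```text
tcp [ 470.7 -162.3  124.8] yaw 1.5603 tilt [ 0.0006 -0.0003] t 7.1 w 0.502
delta [0.0, -0.9, 0.8] [0.0006, 0.0003, -0.0047] rows>=0.0
```

play_rows --pt "0.5 0 -0.9 0.5 0 0 -0.005" --pt "1 0 -0.9 0.5 0 0 -0.005" --pt "1 0 -0.9 0.5 0 0 -0.005" --pt "1 0 -0.9 0.5 0 0 -0.005" --pt "1 0 -0.9 0.5 0 0 -0.005"

```text
time_s: 7.72
ee_pos: [0.4702, -0.1617, 0.1243]
eef_rot: [2.226, 2.215, 0.001]
wrist_force: [0.5, 0.3, 5.1]
gripper_width: 0.097
```

play_rows --pt "1 0 0 0 0 0 -0.15" --pt "1 0 0 0 0 0 -0.32" --pt "1 0 0 0 0 0 -0.49" --pt "1 0 0 0 0 0 -0.66" --pt "1 0 0 0 0 0 -0.83" --pt "1 0 0 0 0 0 -1.0" --pt "1 0 0 0 0 0 -1.17" --pt "1 0 0 0 0 0 -1.34" --pt "1 0 0 0 0 0 -1.4" --pt "1 0 0 0 0 0 -1.4"

```text
time_s: 8.98
ee_pos: [0.4695, -0.1623, 0.1243]
eef_rot: [0.276, 3.129, -0.002]
wrist_force: [-2.7, -1.2, 9.9]
gripper_width: 0.092
```

play_rows --pt "0 0 0 0 0 0 0" --pt "0 0 0 0 0 0 0" --pt "0 0 0 0 0 0 0" --pt "0 0 0 -25 0 0 0" --pt "0 0 0 -60 0 0 0" --pt "0 0 0 -106 0 0 0"

```text
time_s: 9.72
ee_pos: [0.4688, -0.1616, 0.23]
eef_rot: [-0.275, -3.127, -0.001]
wrist_force: [0.7, -0.2, 0.1]
gripper_width: 0.499
```

```bash
python3 - <<'E'
from h import *
where();inc(452.8,-258.7,210,2.962)
s=cam('scene'); w=cam('wrist')
for n,c in (('s',s),('w',w)):
  P=pts([c],.42,.52,-.21,-.11,.066,.09); print(n,'lwing',len(P),rect(P) if len(P) else '')
P=pts([s],.38,.5,-.40,-.31,.066,.09); print('rwing',len(P),rect(P))
E
```

```text
tcp [ 468.8 -161.6  230. ] yaw 2.9659 tilt [-0.0022  0.0009] t 9.72 w 0.499
delta [-1.3, -98.4, 20.0] [0.0005, -0.0023, 0.0039] rows>=1.6
s lwing 25 (array([ 468.7, -161.1,   29.8,   11.1]), np.float64(-0.0125))
w lwing 410 (array([ 468.8, -162.3,   31.1,    8.3]), np.float64(-0.1768))
rwing 25 (array([ 431.8, -354.6,   34. ,   15.7]), np.float64(-0.1589))
```

play_rows --pt "0 -1 -50 10 0 0 0" --pt "0 -1.3 -98.4 20 0 0 0" --pt "0 -1.3 -98.4 20 0 0 0" --pt "0 -1.3 -98.4 60 0 0 0" --pt "0 -1.3 -98.4 92 0 0 0" --pt "0 -1.3 -98.4 92 0 0 0" --pt "0 -1.3 -98.4 92 0 0 0"

```text
time_s: 10.7
ee_pos: [0.4542, -0.2582, 0.1386]
eef_rot: [0.274, 3.129, 0.0]
wrist_force: [0.4, 0.5, 0.5]
gripper_width: 0.503
```

```bash
python3 - <<'E'
from h import *
where();inc(452.8,-258.7,137.5,2.962);print(readout.observe()['joint_pos'])
E
```

```text
tcp [ 454.2 -258.2  138.6] yaw 2.9666 tilt [0.0007 0.0001] t 10.7 w 0.503
delta [1.3, -0.8, 1.1] [0.0002, 0.0007, 0.0046] rows>=0.0
[ 0.97996923  0.58814099 -0.78496787  1.94398615  0.55562959  0.83747682
  1.28867   ]
```

play_rows --pt "1 1.3 -0.8 1 0 0 0.004" --pt "1 1.3 -0.8 1 0 0 0.004" --pt "1 1.3 -0.8 1 0 0 0.004" --pt "1 1.3 -0.8 1 0 0 0.004" --pt "1 1.3 -0.8 -6 0 0 0.004" --pt "1 1.3 -0.8 -14 0 0 0.004" --pt "1 1.3 -0.8 -22 0 0 0.004" --pt "1 1.3 -0.8 -30 0 0 0.004" --pt "1 1.3 -0.8 -30 0 0 0.004" --squeeze 50

```text
time_s: 11.82
ee_pos: [0.4525, -0.2594, 0.1685]
eef_rot: [0.282, 3.128, -0.001]
wrist_force: [0.3, -0.2, -5.9]
gripper_width: 0.103
```

```bash
python3 - <<'E'
from h import *
where();print(readout.observe()['wrist_force'],readout.observe()['wrist_torque'])
E
```

```text
tcp [ 452.5 -259.4  168.5] yaw 2.9615 tilt [ 0.0012 -0.0008] t 11.82 w 0.103
[ 0.28041346 -0.20674967 -5.94988144] [ 0.13049137 -0.14254318 -0.01492086]
```

play_rows --pt "1 0 0 -20 0 0 0" --pt "1 0 0 -45 0 0 0" --pt "1 0 0 -75 0 0 0" --pt "1 0 0 -105 0 0 0" --pt "1 0 0 -115 0 0 0" --pt "1 0 0 -115 0 0 0"

```text
time_s: 12.58
ee_pos: [0.452, -0.2594, 0.2825]
eef_rot: [0.283, 3.129, -0.001]
wrist_force: [-0.1, 0.5, -4.4]
gripper_width: 0.105
```

```bash
python3 - <<'E'
from h import *
where();print(readout.observe()['wrist_force'])
s=cam('scene'); d=cam('side'); cv2.imwrite('pics/l1.png',np.hstack([s['color'][100:320,180:560],d['color'][140:360,180:560]]))
for n,c in (('s',s),('d',d)):
    P=pts([c],.62,.75,-.16,.02,.104,.112); l=cv2.fitLine(P[:,:2].astype(np.float32),cv2.DIST_HUBER,0,.01,.01).ravel(); print(n,len(P),l, 'yaw',np.arctan2(-l[0]*np.sign(l[1]),abs(l[1])))
    P=pts([c],.62,.75,-.16,.02,.06,.125); print(rect(P), P[:,2].max())
    y=.08;q=(P[:,:2]-[.679,-.066])@np.array([[np.cos(y),-np.sin(y)],[np.sin(y),np.cos(y)]]); print(np.percentile(q,[1,99],axis=0))
inc(679,-66,285,3.2216)
E
```

```text
tcp [ 452.  -259.4  282.5] yaw 2.9614 tilt [ 0.0001 -0.0005] t 12.57 w 0.105
[-0.11094017  0.46445529 -4.40869512]
s 198 [ 0.08569264 -0.9963216   0.6768856  -0.06017327] yaw 0.08579786
(array([680.5, -63.6,  57.7, 138.3]), np.float64(0.0768)) 0.11203520624939989
[[-0.02596856 -0.06314557]
 [ 0.02416823  0.06963635]]
d 143 [ 0.12834877 -0.9917291   0.6785787  -0.07585467] yaw 0.1287038
(array([680.7, -67.1,  53.4, 140.1]), np.float64(0.0759)) 0.11454344741041911
[[-0.02475196 -0.06958811]
 [ 0.02500453  0.06492173]]
delta [-189.3, 230.9, -3.8] [0.0005, -0.0017, -0.26] rows>=4.8
```

View pics/l1.png

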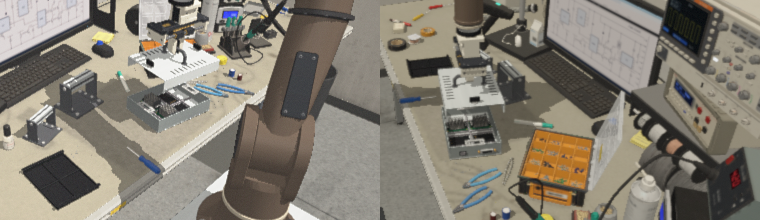

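play_rows --pt "1 -20 25 -2 0 0 -0.03" --pt "1 -45 55 -3 0 0 -0.06" --pt "1 -75 90 -4 0 0 -0.1" --pt "1 -105 128 -4 0 0 -0.14" --pt "1 -135 165 -4 0 0 -0.18" --pt "1 -160 195 -4 0 0 -0.22" --pt "1 -180 219 -4 0 0 -0.25" --pt "1 -189 231 -4 0 0 -0.26" --pt "1 -189 231 -4 0 0 -0.26" --pt "1 -189 231 -4 0 0 -0.26"

```text
time_s: 13.92
ee_pos: [0.6787, -0.0672, 0.2861]
eef_rot: [0.123, -3.138, 0.002]
wrist_force: [-0.2, 0.2, -5.2]
gripper_width: 0.099
```

```bash
python3 - <<'E'
from h import *
where();print(readout.observe()['wrist_force'])
s=cam('scene'); d=cam('side'); cv2.imwrite('pics/l2.png',np.hstack([cv2.resize(c['color'][r0:r0+180,c0:c0+200],None,fx=2,fy=2) for c,r0,c0 in ((s,100,170),(d,130,240))]))
for n,c in (('s',s),('d',d)):
    P=pts([c],.55,.8,-.2,.08,.180,.208); print(n,len(P),rect(P),np.median(P[:,2]))
    m=P[:,2]>.188;A=np.c_[P[m][:,:2],np.ones(m.sum())]; print('slope',np.linalg.lstsq(A,P[m][:,2],rcond=None)[0])
inc(679,-66,200,3.2216)
E
```

```text
tcp [678.7 -67.2 286.1] yaw -3.0630 tilt [-0.0013 -0.0011] t 13.93 w 0.099
[-0.1732307   0.2189519  -5.15941234]
s 1873 (array([677.7, -65.9, 183.8, 234. ]), np.float64(0.0775)) 0.20116151481694777
slope [0.01268088 0.00075488 0.19254778]
d 1351 (array([677. , -68. , 181.4, 234.7]), np.float64(0.0836)) 0.20365915567514392
slope [0.01134053 0.004098   0.19602148]
delta [-0.3, 1.4, 86.6] [-0.001, -0.0006, -0.0017] rows>=1.4
```

View pics/l2.png

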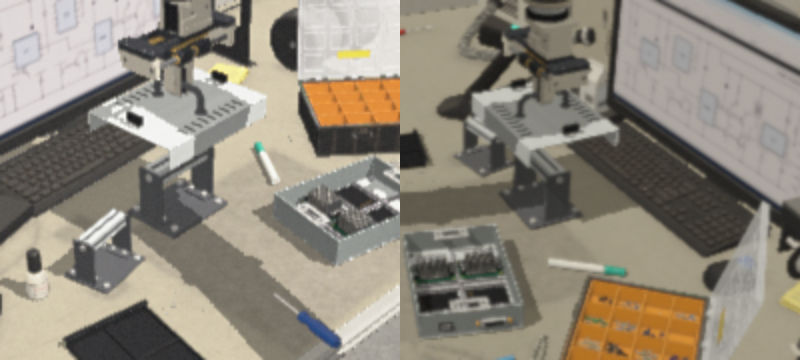

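play_rows --pt "1 0 1.4 20 0 0 0" --pt "1 0 1.4 45 0 0 0" --pt "1 0 1.4 65 0 0 0" --pt "1 0 1.4 78 0 0 0" --pt "1 0 1.4 84 0 0 0" --pt "1 0 1.4 87 0 0 0" --pt "1 0 1.4 89 0 0 0" --pt "1 0 1.4 90.5 0 0 0" --pt "1 0 1.4 90.5 0 0 0"

```text
time_s: 15.15
ee_pos: [0.6794, -0.0644, 0.1964]
eef_rot: [-0.126, 3.139, -0.0]
wrist_force: [0.1, -0.8, -3.9]
gripper_width: 0.103
```

```bash
python3 - <<'E'
from h import *
where();print(readout.observe()['wrist_force'],readout.observe()['wrist_torque'])
E
```

```text
tcp [679.4 -64.4 196.4] yaw -3.0615 tilt [ 0.0003 -0.0001] t 15.15 w 0.103
[ 0.11690245 -0.78689093 -3.91152218] [ 0.06503614 -0.13145895  0.00500366]
```

Just above contact; lower a touch more, then release.

play_rows --pt "1 0 0 1 0 0 0" --pt "1 0 0 2 0 0 0" --pt "1 0 0 2 0 0 0" --pt "0.6 0 0 2 0 0 0" --pt "0 0 0 2 0 0 0" --pt "0 0 0 2 0 0 0" --pt "0 0 0 2 0 0 0"

```text
time_s: 16.02
ee_pos: [0.6794, -0.0644, 0.1942]
eef_rot: [-0.126, 3.139, 0.0]
wrist_force: [-0.0, -0.3, -0.8]
gripper_width: 0.472
```

play_rows --pt "0 0 0 -15 0 0 0" --pt "0 0 0 -40 0 0 0" --pt "0 0 0 -80 0 0 0" --pt "0 0 0 -120 0 0 0" --pt "0 0 0 -120 0 0 0"

```text
time_s: 16.65
ee_pos: [0.6806, -0.0634, 0.3193]
eef_rot: [-0.126, 3.132, 0.001]
wrist_force: [-0.0, 0.5, 0.0]
gripper_width: 0.501
```

```bash
python3 - <<'E'
from h import *
where()
s=cam('scene'); d=cam('side')
for n,c in (('s',s),('d',d)):
    P=pts([c],.55,.8,-.2,.08,.106,.120); print(n,len(P),rect(P),np.median(P[:,2]))
    A=np.c_[P[:,:2],np.ones(len(P))]; print('slope',np.linalg.lstsq(A,P[:,2],rcond=None)[0])
    P=pts([c],.3,.6,-.4,-.1,.03,.06);print('fix',rect(P))
P=pts([s],.3,.6,.1,.35,.004,.03); 
inc(452.7,-200,260,-.18);inc(452.7,-200,260,2.96)
E
```

```text
tcp [680.6 -63.4 319.3] yaw -3.0614 tilt [0.007  0.0006] t 16.65 w 0.501
s 1803 (array([676.9, -64.4, 180.4, 233.2]), np.float64(0.0839)) 0.11047211461419859
slope [-0.00015273  0.00068313  0.11069306]
fix (array([ 450.4, -257.9,  170.9,  231.1]), np.float64(-0.1732))
d 1375 (array([677.6, -65.5, 178.5, 235.2]), np.float64(0.0697)) 0.11259686598208218
slope [ 0.00053471 -0.00127129  0.11216724]
fix (array([ 450.8, -262.4,  164.8,  242. ]), np.float64(-0.1782))
delta [236.9, -117.1, 55.0] [-0.0019, -0.0002, -2.8814] rows>=15.4
delta [236.9, -117.1, 55.0] [-0.0001, 0.0013, 0.2618] rows>=4.3
```

```bash
python3 - <<'E'
from h import *
inc(530,-273,330,2.96)
E
```

```text
delta [165.6, -196.1, -14.9] [-0.0001, 0.0013, 0.2618] rows>=4.1
```

play_rows --pt "0 30 -35 -15 0 0 0.05" --pt "0 65 -78 -15 0 0 0.1" --pt "0 100 -120 -15 0 0 0.16" --pt "0 140 -165 -15 0 0 0.22" --pt "0 166 -196 -15 0 0 0.26" --pt "0 166 -196 -15 0 0 0.26" --pt "0 166 -196 -15 0 0 0.26"

```text
time_s: 17.62
ee_pos: [0.5294, -0.2725, 0.3287]
eef_rot: [-0.281, -3.128, -0.002]
wrist_force: [0.8, 1.4, 0.1]
gripper_width: 0.5
```

```bash
python3 - <<'E'
from h import *
where(); w=cam('wrist'); s=cam('scene'); cv2.imwrite('pics/w4.png',w['color'])
c0=np.array([.4527,-.2588]);y=-.18;Rm=np.array([[np.cos(y),-np.sin(y)],[np.sin(y),np.cos(y)]])
for sx in (-1,1):
  for sy in (-1,1):
    n=c0+Rm@[sx*.04,sy*.036]
    P=pts([w],n[0]-.05,n[0]+.05,n[1]-.05,n[1]+.05,.038,.05); Q=(P[:,:2]-n)@Rm; m=(abs(Q[:,0])<.03)&(abs(Q[:,1])<.024)
    print(sx,sy,n.round(4),m.sum(),rect(P[m]) if m.sum()>9 else '')
P=pts([w],.3,.62,-.42,-.1,.047,.056);print('rim',rect(P))
P=pts([s],.33,.6,.1,.35,.006,.03);o=[]
im,hm=ortho([s],.3,.6,.08,.38,.001); cv2.imwrite('pics/t1.png',cv2.resize(np.hstack([im,cv2.applyColorMap(np.clip((hm+.005)/.025*255,0,255).astype(np.uint8),2)]),None,fx=1.3,fy=1.3))
E
```

```text
tcp [ 529.4 -272.5  328.7] yaw 2.9623 tilt [-0.0006  0.001 ] t 17.62 w 0.5
-1 -1 [ 0.4069 -0.2871] 0 
-1 1 [ 0.4198 -0.2162] 816 (array([ 418.5, -217.3,   48. ,   35. ]), np.float64(-0.1795))
1 -1 [ 0.4856 -0.3014] 0 
1 1 [ 0.4985 -0.2305] 717 (array([ 497.4, -231.5,   48.6,   34.8]), np.float64(-0.1779))
rim (array([ 497.6, -278.6,  260.5,  246.4]), np.float64(-0.1784))
```

View pics/w4.png

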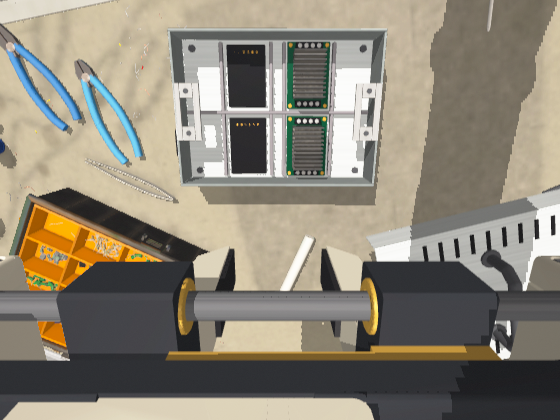

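View pics/t1.png

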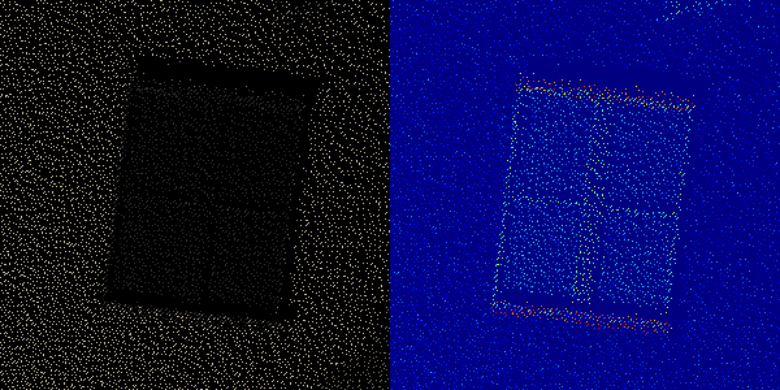

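```bash
python3 - <<'E'
from h import *
inc(497.4,-231.5,150,2.962);inc(497.4,-231.5,88,2.962)
w=load('wrist'); im,hm=ortho([w],.3,.6,-.42,-.1,.001); 
c0=np.array([.4521,-.2595]);y=-.179;Rm=np.array([[np.cos(y),-np.sin(y)],[np.sin(y),np.cos(y)]])
P=pts([w],.3,.6,-.42,-.1,.015,.06);Q=(P[:,:2]-c0)@Rm
for a in (-.04,.04):   # height profile along y around finger places
  print(a,[(int(b*1000),round(float(np.percentile(P[m,2],98))*1000) if (m:=(abs(Q[:,0]-a)<.012)&(abs(Q[:,1]-b)<.004)).sum() else None) for b in np.arange(-.02,.1,.008)])
E
```

```text
delta [39.2, 33.6, 179.0] [0.0009, -0.0002, 0.0022] rows>=3.0
delta [39.2, 33.5, 241.0] [0.0009, -0.0002, 0.0022] rows>=3.9
-0.04 [(-20, 16), (-12, 18), (-4, 19), (4, 19), (12, 19), (20, 46), (28, 46), (36, 46), (44, 46), (52, 47), (60, 19), (67, 19), (76, None), (84, 53), (92, 54)]
0.04 [(-20, 16), (-12, 19), (-4, 19), (4, 19), (12, 19), (20, 46), (28, 46), (36, 46), (44, 46), (52, 46), (60, 19), (67, 19), (76, None), (84, 53), (92, 53)]
```

```bash
python3 - <<'E'
from h import *
w=load('wrist')
c0=np.array([.4521,-.2595]);y=-.179;Rm=np.array([[np.cos(y),-np.sin(y)],[np.sin(y),np.cos(y)]])
P=pts([w,load('scene'),load('side')],.3,.6,-.42,-.1,.047,.06);Q=(P[:,:2]-c0)@Rm
for sg in (1,-1):
  print(sg,[(int(a*1000),np.round(np.percentile((sg*Q[m,1])*1000,[1,5,99]),1), m.sum()) for a in (-.06,-.04,-.02,0,.02,.04,.06) if (m:=(abs(Q[:,0]-a)<.008)&(abs(Q[:,1])<.125)&(sg*Q[:,1]>.06)).sum()>3])
E
sed -n 1,3p /dev/null
```

```text
1 [(-60, array([108.5, 108.9, 114.7]), np.int64(81)), (-40, array([105.2, 106.8, 116.4]), np.int64(78)), (-20, array([ 83.9,  84.7, 111.9]), np.int64(433)), (0, array([ 84.1,  84.3, 114.7]), np.int64(243)), (20, array([ 84.1,  84.7, 112.1]), np.int64(410)), (40, array([106.3, 107.6, 115.1]), np.int64(74)), (60, array([107.4, 108.9, 113.3]), np.int64(61))]
-1 [(-60, array([107. , 108.5, 112.8]), np.int64(81)), (-40, array([100.9, 108.1, 113.2]), np.int64(88)), (-20, array([ 83.3,  84.3, 111.6]), np.int64(447)), (0, array([ 83.1,  83.9, 112.3]), np.int64(249)), (20, array([ 83.5,  84.4, 112.4]), np.int64(416)), (40, array([106.4, 108.2, 113.3]), np.int64(73)), (60, array([107.5, 108.5, 113.3]), np.int64(64))]
```

play_rows --pt "-0.09 13 11 60 0 0 0" --pt "-0.09 26 22 120 0 0 0" --pt "-0.09 39 33.5 175 0 0 0.002" --pt "-0.09 39 33.5 179 0 0 0.002" --pt "-0.09 39 33.5 179 0 0 0.002" --pt "-0.09 39 33.5 205 0 0 0.002" --pt "-0.09 39 33.5 230 0 0 0.002" --pt "-0.09 39 33.5 240 0 0 0.002" --pt "-0.09 39 33.5 240 0 0 0.002" --pt "-0.09 39 33.5 240 0 0 0.002"

```text
time_s: 18.98
ee_pos: [0.4982, -0.2334, 0.0906]
eef_rot: [0.285, 3.126, -0.001]
wrist_force: [0.3, -0.1, 0.5]
gripper_width: 0.541
```

```bash
python3 - <<'E'
from h import *
where();inc(497.4,-231.5,88,2.962); print(readout.observe()['wrist_force'])
E
```

```text
tcp [ 498.2 -233.4   90.6] yaw 2.9596 tilt [ 0.002  -0.0009] t 18.98 w 0.541
delta [1.1, 1.7, 2.6] [-0.0005, 0.0022, -0.0024] rows>=0.1
[ 0.29253225 -0.14253486  0.4984101 ]
```

Close, lift clear.

play_rows --pt "-0.09 1 1.7 2.6 0 0 0" --pt "-0.09 1 1.7 2.6 0 0 0" --pt "1 1 1.7 2.6 0 0 0" --pt "1 1 1.7 2.6 0 0 0" --pt "1 1 1.7 2.6 0 0 0" --pt "1 1 1.7 -8 0 0 0" --pt "1 1 1.7 -35 0 0 0" --pt "1 1 1.7 -75 0 0 0" --pt "1 1 1.7 -110 0 0 0" --pt "1 1 1.7 -110 0 0 0" --squeeze 30

```text
time_s: 20.23
ee_pos: [0.4979, -0.2314, 0.2023]
eef_rot: [0.285, 3.124, -0.002]
wrist_force: [0.8, 0.2, -1.6]
gripper_width: 0.372
```

```bash
python3 - <<'E'
from h import *
where(); print(readout.observe()['wrist_force'])
inc(525,210,215,2.97)
E
```

```text
tcp [ 497.9 -231.4  202.3] yaw 2.9597 tilt [ 0.0046 -0.002 ] t 20.23 w 0.372
[ 0.77093226  0.23600394 -1.59530893]
delta [53.1, 439.0, -13.5] [-0.0012, 0.0048, -0.0103] rows>=7.1
```

play_rows --pt "1 5 45 -13 0 0 0" --pt "1 12 100 -13 0 0 0" --pt "1 18 155 -13 0 0 0" --pt "1 25 210 -13 0 0 0" --pt "1 32 265 -13 0 0 0" --pt "1 38 320 -13 0 0 0" --pt "1 45 375 -13 0 0 -0.005" --pt "1 53 425 -13 0 0 -0.01" --pt "1 53 439 -13 0 0 -0.01" --pt "1 53 439 -13 0 0 -0.01"

```text
time_s: 21.48
ee_pos: [0.5234, 0.2104, 0.2115]
eef_rot: [-0.267, -3.129, 0.001]
wrist_force: [0.3, 0.1, -0.7]
gripper_width: 0.381
```

```bash
python3 - <<'E'
from h import *
where(); w=cam('wrist'); cv2.imwrite('pics/w5.png',cv2.resize(w['color'],(784,588)))
P=pts([w],.3,.6,.1,.34,.0125,.022);print('endwalls',len(P),rect(P))
P=pts([w],.3,.6,.1,.34,.007,.011);print('ribs',len(P),rect(P))
E
```

```text
tcp [523.4 210.4 211.5] yaw 2.9713 tilt [-0.0011 -0.0005] t 21.48 w 0.381
endwalls 953 (array([447.5, 222.5, 176.3, 139.4]), np.float64(-0.1194))
ribs 6362 (array([443.7, 223. , 165. , 136.5]), np.float64(-0.1168))
```

View pics/w5.png

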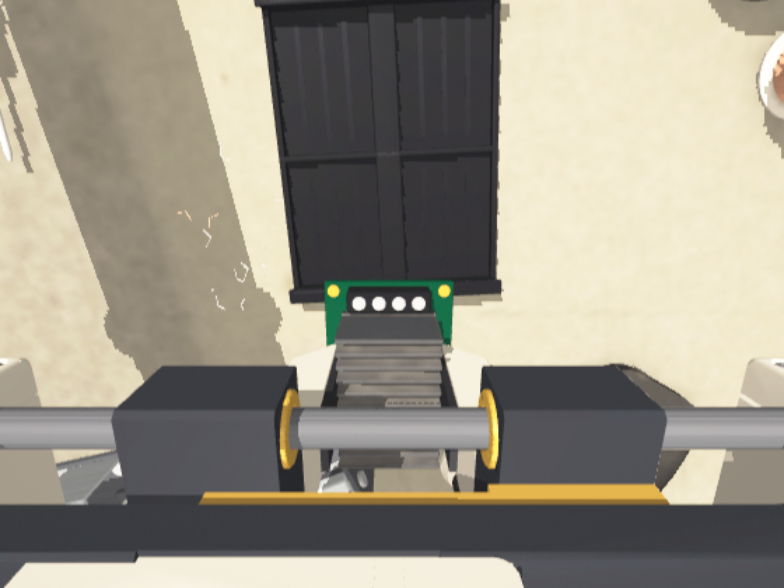

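```bash
python3 - <<'E'
from h import *
inc(491.4,253.5,130,3.021);inc(491.4,253.5,79,3.021)
E
```

```text
delta [39.3, 38.6, 81.4] [-0.0016, -0.0009, -0.0516] rows>=1.6
delta [39.3, 38.6, 132.4] [-0.0016, -0.0009, -0.0516] rows>=2.3
```

play_rows --pt "1 20 20 30 0 0 -0.03" --pt "1 39.3 38.6 60 0 0 -0.05" --pt "1 39.3 38.6 82 0 0 -0.05" --pt "1 39.3 38.6 100 0 0 -0.05" --pt "1 39.3 38.6 100 0 0 -0.05" --pt "1 39.3 38.6 100 0 0 -0.05"

```text
time_s: 22.28
ee_pos: [0.4923, 0.2543, 0.1128]
eef_rot: [0.193, 3.135, 0.0]
wrist_force: [0.4, -0.4, -1.3]
gripper_width: 0.375
```

```bash
python3 - <<'E'
from h import *
where(); inc(491.4,253.5,79,3.021)
w=cam('wrist')
P=pts([w],.3,.6,.1,.34,.0125,.022);print('endwalls',len(P),rect(P))
P=pts([w],.3,.6,.1,.34,.007,.011);print('ribs',len(P),rect(P))
# module board in hand
p,Rm=tool();P=cloud(w).reshape(-1,3);C=w['color'].reshape(-1,3).astype(int);g=(C[:,1]>C[:,2]+25)&(C[:,1]>C[:,0]+10)&(np.linalg.norm(P-p-[0,0,-.06],axis=1)<.08);G=P[g];print('green',g.sum(),rect(G),np.percentile(G[:,2],[5,50,95]))
cv2.imwrite('pics/w6.png',w['color'])
E
```

```text
tcp [492.3 254.3 112.8] yaw 3.0183 tilt [0.0007 0.0002] t 22.27 w 0.375
delta [0.8, -0.9, 33.8] [0.0003, 0.0007, -0.0027] rows>=0.5
endwalls 4603 (array([359.1, 232.8,   7.5, 140.2]), np.float64(-0.1189))
ribs 11281 (array([432.5, 224.2, 142.9, 136.9]), np.float64(-0.1138))
green 1287 (array([470.3, 254. ,  27.1,  53.4]), np.float64(-0.1034)) [0.0428084  0.04381169 0.04534252]
```

View pics/w6.png

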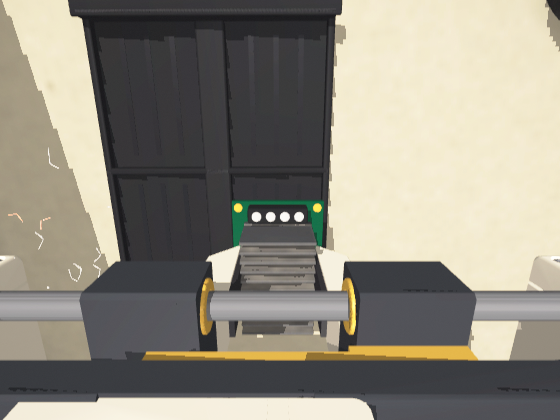

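play_rows --pt "1 2.2 -0.6 12 0 0 -0.003" --pt "1 2.2 -0.6 24 0 0 -0.003" --pt "1 2.2 -0.6 30 0 0 -0.003" --pt "1 2.2 -0.6 33 0 0 -0.003" --pt "1 2.2 -0.6 34.5 0 0 -0.003" --pt "1 2.2 -0.6 34.5 0 0 -0.003"

```text
time_s: 23.08
ee_pos: [0.4894, 0.2546, 0.0778]
eef_rot: [0.186, 3.136, 0.0]
wrist_force: [-0.2, -0.2, -0.9]
gripper_width: 0.381
```

```bash
python3 - <<'E'
from h import *
where(); print(readout.observe()['wrist_force'])
E
```

```text
tcp [489.4 254.6  77.8] yaw 3.0229 tilt [0.0002 0.0001] t 23.07 w 0.381
[-0.20200027 -0.18835198 -0.92490903]
```

play_rows --pt "1 0 -0.5 1 0 0 0" --pt "1 0 -0.5 1 0 0 0" --pt "-0.09 0 -0.5 1 0 0 0" --pt "-0.09 0 -0.5 1 0 0 0" --pt "-0.09 0 -0.5 1 0 0 0" --pt "-0.09 0 -0.5 -25 0 0 0" --pt "-0.09 0 -0.5 -60 0 0 0" --pt "-0.09 0 -0.5 -110 0 0 0" --pt "-0.09 0 -0.5 -150 0 0 0" --pt "-0.09 0 -0.5 -150 0 0 0"

```text
time_s: 24.32
ee_pos: [0.4904, 0.2552, 0.2308]
eef_rot: [0.187, 3.131, 0.005]
wrist_force: [1.1, 0.1, -1.1]
gripper_width: 0.546
```

```bash
python3 - <<'E'
from h import *
where(); print(readout.observe()['wrist_force'])
w=cam('wrist')
P=pts([w],.42,.58,.15,.34,.028,.042);print('sink',len(P),rect(P) if len(P) else '',P[:,2].max() if len(P) else '')
P=pts([w],.3,.6,.1,.34,.0125,.022);print('endwalls',len(P),rect(P))
inc(500,-236,225,2.962)
E
```

```text
tcp [490.4 255.2 230.8] yaw 3.0225 tilt [0.005  0.0026] t 24.32 w 0.546
[ 1.05852027  0.10341484 -1.10693036]
sink 1463 (array([490.3, 253.4,  49.2,  34.9]), np.float64(-0.1189)) 0.03721251601946174
endwalls 4152 (array([443.4, 222.8, 183.8, 139.9]), np.float64(-0.1159))
delta [-68.4, -485.6, 3.5] [0.0012, 0.0024, 0.0604] rows>=7.8
```

play_rows --pt "-0.09 -7 -50 2 0 0 0.005" --pt "-0.09 -15 -108 3 0 0 0.013" --pt "-0.09 -24 -168 3 0 0 0.02" --pt "-0.09 -32 -228 3 0 0 0.03" --pt "-0.09 -40 -288 3 0 0 0.036" --pt "-0.09 -49 -348 3 0 0 0.044" --pt "-0.09 -57 -408 3 0 0 0.05" --pt "-0.09 -65 -460 3 0 0 0.06" --pt "-0.09 -68 -485 3 0 0 0.06" --pt "-0.09 -68 -485 3 0 0 0.06"

```text
time_s: 25.62
ee_pos: [0.4982, -0.238, 0.2229]
eef_rot: [-0.287, -3.126, -0.001]
wrist_force: [-0.5, 1.1, -0.2]
gripper_width: 0.545
```

```bash
python3 - <<'E'
from h import *
where(); w=cam('wrist')
P=pts([w],.36,.46,-.27,-.17,.038,.049);print('sink',len(P),rect(P),np.median(P[:,2]))
inc(418.5,-217.3,88,2.962)
E
```

```text
tcp [ 498.2 -238.   222.9] yaw 2.9585 tilt [-0.0024  0.0006] t 25.62 w 0.545
sink 1499 (array([ 411.5, -221.7,   65.6,  109.2]), np.float64(-0.1794)) 0.04478738294722262
delta [81.8, 3.8, 135.5] [0.001, -0.002, -0.0008] rows>=2.5
```

```bash
python3 - <<'E'
from h import *
w=load('wrist');P=pts([w],.36,.48,-.27,-.17,.038,.049)
y=-.179;Rm=np.array([[np.cos(y),-np.sin(y)],[np.sin(y),np.cos(y)]]);Q=(P[:,:2]-[.4185,-.2173])@Rm
m=(abs(Q[:,0])<.035)&(abs(Q[:,1])<.027);print(m.sum(),rect(P[m]))
E
```

```text
1191 (array([ 418.3, -217.2,   48.3,   34.9]), np.float64(-0.1734))
```

play_rows --pt "-0.09 40 2 30 0 0 0" --pt "-0.09 82 4 65 0 0 0" --pt "-0.09 82 4 73 0 0 0" --pt "-0.09 82 4 73 0 0 0" --pt "-0.09 82 4 100 0 0 0" --pt "-0.09 82 4 123 0 0 0" --pt "-0.09 82 4 133 0 0 0" --pt "-0.09 82 4 133 0 0 0" --pt "-0.09 82 4 133 0 0 0"

```text
time_s: 26.8
ee_pos: [0.4202, -0.2171, 0.0925]
eef_rot: [0.28, 3.128, -0.001]
wrist_force: [0.2, 0.5, -0.2]
gripper_width: 0.548
```

```bash
python3 - <<'E'
from h import *
where();inc(418.5,-217.3,88,2.962); print(readout.observe()['wrist_force'])
E
```

```text
tcp [ 420.2 -217.1   92.5] yaw 2.9630 tilt [ 0.0013 -0.0005] t 26.8 w 0.548
delta [1.6, -0.5, 4.5] [-0.0003, 0.0014, 0.001] rows>=0.1
[ 0.18533078  0.48841978 -0.15869743]
```

play_rows --pt "-0.09 1.6 -0.5 4.5 0 0 0" --pt "-0.09 1.6 -0.5 4.5 0 0 0" --pt "1 1.6 -0.5 4.5 0 0 0" --pt "1 1.6 -0.5 4.5 0 0 0" --pt "1 1.6 -0.5 4.5 0 0 0" --pt "1 1.6 -0.5 -6 0 0 0" --pt "1 1.6 -0.5 -35 0 0 0" --pt "1 1.6 -0.5 -75 0 0 0" --pt "1 1.6 -0.5 -115 0 0 0" --pt "1 1.6 -0.5 -115 0 0 0"

```text
time_s: 28.05
ee_pos: [0.4191, -0.2176, 0.2097]
eef_rot: [0.281, 3.124, -0.004]
wrist_force: [0.4, 0.0, -2.4]
gripper_width: 0.379
```

```bash
python3 - <<'E'
from h import *
where(); print(readout.observe()['wrist_force'])
inc(480,180,215,3.02)
E
```

```text
tcp [ 419.1 -217.6  209.7] yaw 2.9625 tilt [ 0.0045 -0.0027] t 28.05 w 0.379
[ 0.42734396  0.0275236  -2.36402875]
delta [10.9, 402.1, -6.1] [-0.002, 0.0048, -0.0575] rows>=6.4
```

play_rows --pt "1 1 40 -6 0 0 -0.005" --pt "1 3 95 -6 0 0 -0.01" --pt "1 4 150 -6 0 0 -0.02" --pt "1 6 205 -6 0 0 -0.03" --pt "1 7 260 -6 0 0 -0.04" --pt "1 9 315 -6 0 0 -0.05" --pt "1 10 370 -6 0 0 -0.057" --pt "1 11 402 -6 0 0 -0.057" --pt "1 11 402 -6 0 0 -0.057"

```text
time_s: 29.18
ee_pos: [0.4776, 0.1831, 0.2123]
eef_rot: [-0.184, -3.135, -0.002]
wrist_force: [-1.1, -0.5, -1.1]
gripper_width: 0.384
```

```bash
python3 - <<'E'
from h import *
where(); w=cam('wrist')
P=pts([w],.3,.6,.1,.34,.0125,.019);P=P[P[:,0]<.4];print('near wall',len(P),rect(P))
P=pts([w],.3,.6,.1,.34,.007,.011);print('ribs',len(P),rect(P))
p,Rm=tool();P=cloud(w).reshape(-1,3);C=w['color'].reshape(-1,3).astype(int);g=(C[:,1]>C[:,2]+25)&(C[:,1]>C[:,0]+10)&(np.linalg.norm(P-p-[0,0,-.06],axis=1)<.08);G=P[g];print('green',g.sum(),rect(G),np.percentile(G[:,2],[5,50,95]))
inc(397.7,192,115,3.021)
E
```

```text
tcp [477.6 183.1 212.3] yaw 3.0244 tilt [-0.0009  0.0015] t 29.18 w 0.384
near wall 2453 (array([357.4, 233.3,  10.5, 139.2]), np.float64(-0.1148))
ribs 5404 (array([443.7, 223. , 164.8, 136.3]), np.float64(-0.1181))
green 1282 (array([455.3, 185.4,  26.4,  48.1]), np.float64(-0.1198)) [0.14144754 0.14266587 0.14396931]
delta [80.5, 1.4, 97.1] [-0.0004, -0.0015, 0.0014] rows>=2.0
```

play_rows --pt "1 40 1 40 0 0 0" --pt "1 80.5 1.4 80 0 0 0" --pt "1 80.5 1.4 97 0 0 0" --pt "1 80.5 1.4 97 0 0 0" --pt "1 80.5 1.4 97 0 0 0"

```text
time_s: 29.85
ee_pos: [0.3994, 0.1909, 0.1162]
eef_rot: [0.194, 3.135, 0.0]
wrist_force: [-0.4, 0.2, -0.8]
gripper_width: 0.38
```

```bash
python3 - <<'E'
from h import *
where();inc(397.7,192,77,3.021)
E
```

```text
tcp [399.4 190.9 116.2] yaw 3.0182 tilt [0.0007 0.0001] t 29.85 w 0.38
delta [1.9, 0.9, 39.2] [0.0002, 0.0007, -0.0028] rows>=0.6
```

play_rows --pt "1 1.9 0.9 14 0 0 -0.003" --pt "1 1.9 0.9 28 0 0 -0.003" --pt "1 1.9 0.9 35 0 0 -0.003" --pt "1 1.9 0.9 38 0 0 -0.003" --pt "1 1.9 0.9 39 0 0 -0.003" --pt "1 1.9 0.9 39 0 0 -0.003" --pt "1 1.9 0.9 39 0 0 -0.003"

```text
time_s: 30.72
ee_pos: [0.3965, 0.1925, 0.0772]
eef_rot: [0.186, 3.136, -0.001]
wrist_force: [-4.2, -2.7, 11.9]
gripper_width: 0.379
```

```bash
python3 - <<'E'
from h import *
where();print(readout.observe()['wrist_force'])
E
```

```text
tcp [396.5 192.5  77.2] yaw 3.0231 tilt [ 0.0002 -0.0009] t 30.73 w 0.379
[-4.19100737 -2.71597579 11.93058665]
```

play_rows --pt "1 -0.5 0 -1 0 0 0" --pt "-0.09 -0.5 0 -1 0 0 0" --pt "-0.09 -0.5 0 -1 0 0 0" --pt "-0.09 -0.5 0 -1 0 0 0" --pt "-0.09 -0.5 0 -25 0 0 0" --pt "-0.09 -0.5 0 -60 0 0 0" --pt "-0.09 -50 0 -110 0 0 0" --pt "-0.09 -100 0 -170 0 0 0" --pt "-0.09 -130 0 -200 0 0 0" --pt "-0.09 -130 0 -200 0 0 0"

```text
time_s: 31.98
ee_pos: [0.5298, 0.1769, 0.2796]
eef_rot: [0.193, 3.13, 0.005]
wrist_force: [0.3, 0.5, -0.2]
gripper_width: 0.546
```

```bash
python3 - <<'E'
from h import *
where();w=cam('wrist');s=cam('scene')
cv2.imwrite('pics/w7.png',np.hstack([w['color'][:320,:],np.zeros((320,1,3),np.uint8)]))
P=pts([w],.3,.6,.1,.34,.0125,.019);print('walls',len(P),rect(P))
P=pts([w],.3,.6,.1,.34,.006,.011);print('ribs',len(P),rect(P))
for n,a in (('B',(.44,.55,.215,.3)),('A',(.34,.45,.15,.23))):
  P=pts([w],*a,.03,.045);print(n,rect(P))
  q=np.c_[P[:,:2],np.ones(len(P))];k=P[:,2]>np.median(P[:,2])-.003;print(np.linalg.lstsq(q[k],P[k,2],rcond=None)[0][:2],np.median(P[:,2]))
P=pts([s],.55,.8,-.2,.08,.106,.120); print('cover',rect(P),np.median(P[:,2]))
for y0,y1 in ((-.2,-.14),(.0,.06)):
  P=pts([s],.62,.74,y0,y1,.121,.14);print('wing',len(P),rect(P) if len(P)>4 else '')
E
```

```text
tcp [529.8 176.9 279.6] yaw 3.0186 tilt [0.0055 0.0027] t 31.98 w 0.546
walls 3830 (array([445.2, 223. , 180.7, 139.5]), np.float64(-0.118))
ribs 6932 (array([486. , 214.8, 258.9, 146. ]), np.float64(-0.183))
B (array([490.2, 253.4,  47.5,  35.1]), np.float64(-0.1109))
[-0.00598703  0.00526157] 0.03480516086662894
A (array([398.4, 191.8,  48.7,  34.9]), np.float64(-0.11))
[ 0.00854197 -0.00108342] 0.034608296000825434
cover (array([675.4, -64.1, 177.4, 231.4]), np.float64(0.091)) 0.11052683196714658
wing 30 (array([ 682.7, -160.2,   33.9,   11. ]), np.float64(0.073))
wing 12 (array([678.7,  38.5,  14.9,   6.4]), np.float64(-0.6985))
```

View pics/w7.png

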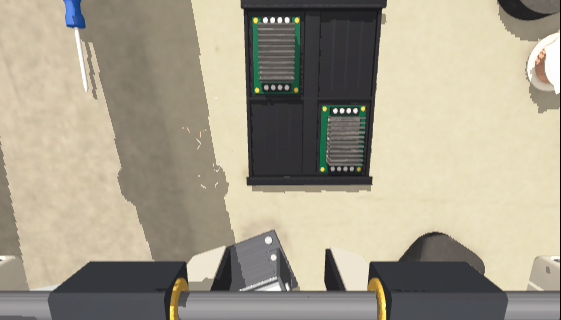

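```bash
python3 - <<'E'
from h import *
print(order.sign_off())
E
```

```text
the job is handed in; nothing more can be done
None
```

The cover is off the fixture and draped over the bar, and both power modules found in the fixture are in the tray. The job is handed in at about 32 s of robot time; it reports no verdict.

- **Fasteners:** I turned both wings from about 0.17 to about 1.57 rad while the cover still lay on the fixture. A depth measurement before lifting showed both wings lying along the cover's x. After draping, the right wing still measured as released. The left wing had too few depth points to confirm.
- **Cover:** It lies on the bar level, with the plate height at about 0.110–0.112 m. Its middle is within about 4 mm of my estimate of the bar's middle, and its yaw is within about 0.01–0.02 rad of the bar's.
- **Modules:** Only two of the four nests were filled, both on the tray side. One module is now in the far-left pocket and the other in the near-right pocket. Both are flat, with tops about 35 mm up, and within about 2 mm of the pocket middles.
- **Bystanders:** The robot came near none of them, but I did not measure their positions at the end.

Two readings stood out. The tray's yaw measured −0.17 rad from the distant camera and −0.118 rad from close by. I used the close value, which then stayed the same; it may have been a knock or a coarse first reading. Setting down the second module also pressed with about 12 N before I eased off and let go.

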